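# Demould a cover cup and cap the specimen pot

## Task

Swing the red keeper bar fully aside from the tilted mould, then draw the orange cover cup out of the cavity. Set it gently, without dropping it, mouth-down on the open white specimen pot, rim on rim, centred and upright, and let go; leave the pot and everything else on the bench standing where it is.

Things in the scene. Friction and masses are not known exactly. Their poses are not given: they have to be found in the camera images.
- die: Fixed aluminium mould block 130 x 130 x 62 mm on a steel cradle, within 0.10 m of its origin on the bench. Its z is vertical, x horizontal towards the block's raised edge (roughly away from the robot), y left. The face tilts 35 deg: the cavity axis n, out of the face, is (-sin 35, 0, cos 35) in this frame, leaning to the robot; up-slope u is (cos 35, 0, sin 35).
- die_mouth (a point): Centre of the mouth of the round cavity, on the block's face. Cavity 64 mm across and 45 mm deep, with a core stub 40 mm across and 20 mm high on its floor, which stands inside the cover cup. Axes as die.
- keeper (a joint): Angle of the red keeper bar about n: 0 = pointing down-slope straight over the cover cup (starts 0 to 0.35, always blocking it). Grows as the free end swings, parallel to the face, to the mould's -y side (robot's right); stop at 1.9 rad = fully aside. It turns stiffly (about 1.5 N at the knob) and stays where it is left.
- keeper_pivot (a point): Hinge axis of the keeper (parallel to n), on the centre line of the block, 58 mm up-slope of the cavity axis and 48 mm above the face, at the underside of the bar. A post 14 mm thick carries it.
- keeper_knob (a point): Centre of the black upright knob on the keeper's free end: 16 mm in diameter, 38 mm long along n, 72 mm from the hinge axis. The centre is 18 mm above the bar's upper face. The bar is 18 mm wide, 8 mm thick, 3 mm clear of the cover's closed end, and ends 9 mm beyond the knob.
- cover_mid (a point): Centre, half-way up, of the orange cover cup: round resin cup, 60 mm outside diameter, 90 mm high, wall 6 mm, about 0.12 kg. Its z points from the mouth to the closed end. At the start it sits mouth first in the cavity: 45 mm inside with about 2 mm free all round, its closed 45 mm standing out along n.
- cover_mouth (a point): Centre of the cover cup's mouth, in the plane of its rim, 45 mm along its -z from cover_mid.
- pot_rim (a point): Centre of the rim of the open white specimen pot, 70 mm above the bench: upright loose pot, 60 mm outside diameter, 70 mm high, wall 6 mm, mouth up, about 0.3 kg, a reddish rock core inside well below the rim.
- closed_pair: Bystander: a pot already closed with its orange cover, 60 mm diameter, 160 mm high. Origin at its underside. It may stand in any of the three places of pot, pair and jar.
- jar: Bystander: amber jar with black cap, 64 mm diameter, 100 mm high. Origin at its underside.
- dishes: Bystander: stack of three clear dishes, 90 mm diameter, 44 mm high. Origin at its underside.
- spatula: Bystander: spatula 180 mm long lying on the bench.
- brush: Bystander: brush 170 mm long lying on the bench.
Things that resemble listed ones, but are neither listed nor needed, are in the scene too. What is shaped like the part that bears cover_mid but green or yellow is not meant.

How it is judged:
By the outcome, as a careful person would: the job done as asked, in the order asked, and still so for the second after the job is handed in, with the robot touching nothing.
It also fails if it takes over 59 s, if anything falls off the work surface, if the arm or the gripper's body presses on something with over 40 N, if the wrist force passes 120 N, or if a joint passes its speed limit or range.

## Robot

A 7-joint arm with a two-finger parallel gripper is mounted at the origin on the work surface. World frame = base frame: x ahead of the robot, y to its left, z up, the work surface at z = 0. Lengths are in m, angles in degrees, forces in N, time in s.
With the tool pointing down it reaches from about 0.425 to 0.875 m from the base axis. Payload 4.7 kg.
Tool frame: the origin (TCP) lies midway between the tips of the shut fingers; the grasp point (between the pads) lies env.grip_point_offset behind it (env.grip_point_offset is the distance from the TCP to the grasp point, in m); z points along the fingers, y is the line along which they close (so a half turn about z gives the same grasp; the last joint's range is limited). The gripper opens to 87 mm and grips with 3 to 60 N. Pads are 19 mm wide; open, the fingers measure 117 mm over their backs; the gripper's body (75 mm by 190 mm) begins 51 mm behind the grasp point.
Start: joints at [65.208, 18.392, -4.016, 83.108, 1.295, 78.541, -3.26], TCP at [0.281, -0.586, 0.223] pointing down, gripper open.
Joint ranges: [-163.93, 163.93], [-17.29, 119.83], [-79.2, 71.16], [3.27, 140.29], [-89.18, 269.18], [5.43, 117.66], [-154.24, 154.24]. Speed limits (degrees/s): [147.25, 147.25, 180, 180, 180, 180, 180].

## Interface

Orientations are given as [roll, pitch, yaw] about the fixed x, y, z axes, in that order (R = Rz(yaw) Ry(pitch) Rx(roll)).
In Python, from cell import env gives the robot as it stands.
- The arm moves only by the shell command python3 -m creep 'ROWS' [FORCE]. ROWS is a JSON object of lists of equal length, an entry for each row: "translation": the shift along the tool's x, y, z in units of 0.08 m (1.0 is 0.08 m), a list of three; "turn": the turn, a rotation vector about the tool's x, y, z in units of 180 degrees (1.0 is 180 degrees), a list of three; "grip": the opening, from 0 (shut) to 1 (fully open). In form: {"translation": [[x, y, z], ...], "turn": [[ax, ay, az], ...], "grip": [grip, ...]}. A call has 1 to 5 rows; each row shifts and turns the commanded pose from where the row before left it, along the tool's axes as they then stand; what a row does not reach is not made up. A row lasts 1/8 s, in which the tool goes at most 62.5 mm and 10.7 degrees, less where a joint would pass 70% of its speed; a pose out of reach is approached as far as the arm can. A call with a number of a shift or a turn outside -1 to 1 is refused whole. A call with a gripper value outside its range is refused whole. The fingers move at their own pace and stop on an object; FORCE is the grip in N (left out, the last holds). Time passes only in rows, so rows that do not move let the fingers close. It gives the time, the measured TCP pose, the force, the opening and the grip force at its end, in the units of the state.
- env.get_obs(): the state, without advancing time (a new reading comes with each control period).
- env.read_camera(name): name is "scene" or "top" or "wrist"; returns a dict with "frame" (384x512x3 uint8, red, green, blue), "z_map" (384x512 float32, m along the optical axis (not along the pixel's ray), 0 where there is no reading), "K" (3x3 intrinsics, pixels), "rvec" (rotation vector, rad) and "tvec" (3), from world to camera coordinates, as OpenCV has them. Camera axes: x right, y down, z forward; pixel columns grow to the right and rows downward; lengths in m; the calibration is good to about 2 mm. A picture is of the moment at which its call begins.
- env.sign_off(): hands the job in; it is judged then, once.
The state is a dict: "time_s": time; "qpos": joint angles; "joint_velocities": joint speeds; "effort": joint torques, N m; "tool_pos": TCP position; "tool_rot": TCP orientation; "force": force on the tool from outside, world axes, zero at the start; "wrist_torque": the same for the moment, N m; "grip_width": finger opening in m; "grasp_force": force on a finger pad.
Only numpy, scipy, OpenCV 4.12 (cv2) and the standard library are available. Lean on these libraries where they do the work, as an engineer would, in place of code of your own. Each camera call takes 0.05 s, during which the arm holds its last target. There are 200 camera calls.

## Working session

There is one attempt and no reset: what is moved stays moved. The work goes in short steps, Python scripts to look and compute and a shell command to move; the robot and the scene stay as the last step left them, time stands still between calls to the robot, and variables do not carry over. Pictures are saved under pics/ and viewed, at most 10 in all, crops included, and the job is handed in when it is done.

```bash
mkdir -p pics; ls; cat > h.py <<'E'
import numpy as np, cv2
from scipy.spatial.transform import Rotation as Ro
from cell import env
def shot(n):
    d=env.read_camera(n); R=cv2.Rodrigues(np.array(d['rvec'],float))[0]; t=np.array(d['tvec'],float).ravel()
    z=d['z_map'].astype(float); v,u=np.indices(z.shape)
    K=np.array(d['K']); c=np.stack([(u-K[0,2])/K[0,0]*z,(v-K[1,2])/K[1,1]*z,z],-1)
    P=(c-t)@R; P[z==0]=np.nan
    d.update(R=R,t=t,P=P,hsv=cv2.cvtColor(d['frame'],cv2.COLOR_RGB2HSV)); return d
def save(d,f): cv2.imwrite('pics/'+f,cv2.cvtColor(d['frame'],cv2.COLOR_RGB2BGR))
def pose():
    o=env.get_obs(); return np.array(o['tool_pos']),Ro.from_euler('xyz',o['tool_rot'],degrees=True)
def rel(p,R):
    """delta in tool units from the current pose to TCP p, rotation R"""
    p0,R0=pose(); print('trans(tool,0.08)',np.round(R0.inv().apply(np.array(p)-p0)/.08,3),'turn(180)',np.round((R0.inv()*R).as_rotvec()/np.pi,4))
E
python3 - <<'E'
from h import *
print(env.get_obs(), env.grip_point_offset)
ims=[]
for n in('scene','top'):
    d=shot(n); save(d,n+'0.png'); print(n, -d['R'].T@d['t'], d['K'][0])
    np.savez(n+'0.npz',P=d['P'],f=d['frame'],hsv=d['hsv'])
E
```

```text
pics
{'time_s': 0.0, 'qpos': array([65.2080535 , 18.43961871, -4.0140556 , 83.17524395,  1.29574273,
       78.5389651 , -3.26135985]), 'joint_velocities': array([ 0.02105009, -0.00728614, -0.05709042,  0.11116036, -0.04651171,
        0.0657939 ,  0.0780486 ]), 'effort': array([-8.96834881e-04, -4.91289639e+01, -4.04193560e-01, -3.12528169e+01,
       -6.37866464e-02,  4.37572156e-02,  1.57159648e-04]), 'tool_pos': array([ 0.28055389, -0.58573106,  0.22145197]), 'tool_rot': array([-1.79891448e+02,  6.86549017e-03,  2.55990981e+01]), 'force': array([ 0.25395828, -0.51420856, -0.38458365]), 'wrist_torque': array([ 0.00805856, -0.05956317,  0.00837037]), 'grasp_force': 0.0, 'grip_width': 0.08693799827672964} 0.0187
scene [1.1696352  0.53814944 0.79876434] [431.45435201   0.         254.53581142]
top [0.29457628 0.02075429 1.27976763] [390.78660421   0.         253.37675158]
```

View pics/scene0.png

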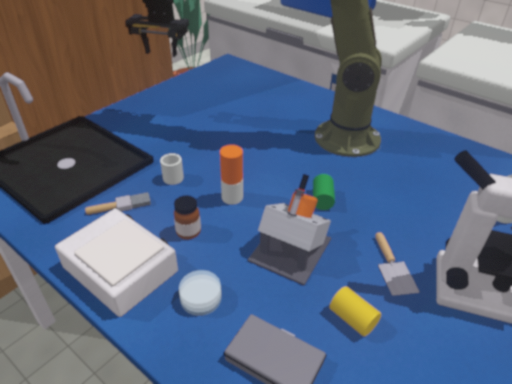

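View pics/top0.png

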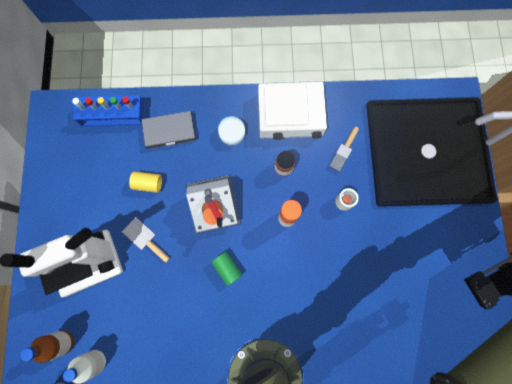

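The top view shows the mould at (212,205) with the red keeper over the orange cup. The closed pair is at (290,211), the open pot at (347,199), the jar at (285,163) and the green decoy at (227,268).

```bash
python3 - <<'E'
import numpy as np, cv2
from scipy.optimize import least_squares
for n,box in(('top',(175,165,250,240)),('scene',(240,165,335,285))):
    d=np.load(n+'0.npz');P,h=d['P'],d['hsv'];x0,y0,x1,y1=box
    m=np.zeros(h.shape[:2],bool);m[y0:y1,x0:x1]=1;m&=np.isfinite(P[...,0])
    H,S,V=h[...,0].astype(int),h[...,1],h[...,2]
    for nm,mm in(('red',((H<4)|(H>174))&(S>140)&(V>60)),('orange',(H>=5)&(H<16)&(S>140)&(V>90)),('black',(V<45)),('grey',(S<60)&(V>90))):
        k=m&mm&(P[...,2]>.02);Q=P[k]
        if len(Q)<5: print(n,nm,len(Q));continue
        v,u=np.nonzero(k)
        print(n,nm,len(Q),'px',u.mean().round(1),v.mean().round(1),'med',np.median(Q,0).round(4),'min',Q.min(0).round(3),'max',Q.max(0).round(3))
        if nm in('grey','red','orange') and n=='top':
            # plane fit (RANSAC) 
            r=np.random.default_rng(0);best=0
            for _ in range(400):
                a,b,c=Q[r.choice(len(Q),3,False)];nn=np.cross(b-a,c-a);L=np.linalg.norm(nn)
                if L<1e-9:continue
                nn/=L;nn*=np.sign(nn[2]) or 1;i=abs((Q-a)@nn)<.003
                if nn[2]>.6 and nn[2]<.95 and i.sum()>best:best=i.sum();I=i
            q=Q[I];c=q.mean(0);nn=np.linalg.svd(q-c)[2][2];nn*=np.sign(nn[2]);print('   plane',best,nn.round(3),'tilt',np.degrees(np.arccos(nn[2])).round(1),'az',np.degrees(np.arctan2(-nn[1],-nn[0])).round(1),'d',(c@nn).round(4),'c',c.round(4))
            if nm=='grey':
                yaw=np.arctan2(-nn[1],-nn[0])
                kk=np.zeros(k.shape,np.uint8);kk[v[I],u[I]]=255;print('   rect',cv2.minAreaRect(np.c_[u[I],v[I]].astype(np.float32)))
# pot rim circle
d=np.load('top0.npz');P=d['P'];q=P[180:218,328:368].reshape(-1,3);q=q[np.isfinite(q[:,0])&(abs(q[:,2]-.07)<.006)]
f=least_squares(lambda p:np.hypot(*(q[:,:2]-p[:2]).T)-p[2],[*q[:,:2].mean(0),.03],loss='soft_l1',f_scale=.002)
print('pot rim',f.x,len(q),np.median(q[:,2]),q.min(0),q.max(0))
for nm,b in(('pair',(270,190,312,232)),('jar',(270,145,300,180)),('green',(205,245,250,290))):
    q=P[b[1]:b[3],b[0]:b[2]].reshape(-1,3);q=q[np.isfinite(q[:,0])];zt=np.percentile(q[:,2],97);q=q[q[:,2]>zt-.01];print(nm,q.mean(0).round(3),zt)
E
python3 -c "
import cv2
a=cv2.imread('pics/top0.png')[160:245,170:260];cv2.imwrite('pics/c1.png',cv2.resize(a,None,fx=6,fy=6,interpolation=cv2.INTER_CUBIC))"
```

```text
top red 112 px 214.2 209.8 med [0.4918 0.1326 0.1527] min [0.468 0.114 0.131] max [0.516 0.153 0.174]
   plane 90 [-0.584 -0.163  0.795] tilt 37.4 az 15.6 d -0.1871 c [0.4917 0.132  0.1532]
top orange 227 px 210.5 213.1 med [0.4857 0.1487 0.1322] min [0.458 0.112 0.105] max [0.527 0.171 0.155]
   plane 149 [-0.554 -0.114  0.825] tilt 34.4 az 11.6 d -0.1718 c [0.4788 0.1463 0.1332]
top black 0
top grey 1520 px 210.8 202.1 med [0.5294 0.1476 0.1073] min [0.443 0.073 0.021] max [0.605 0.223 0.188]
   plane 936 [-0.568 -0.11   0.816] tilt 35.3 az 11.0 d -0.2246 c [0.5116 0.1456 0.1003]
   rect ((211.38235473632812, 207.4705810546875), (39.91519546508789, 43.060691833496094), 77.47119140625)
scene red 0
scene orange 324 px 300.9 202.6 med [0.5023 0.1607 0.1247] min [ 0.458 -0.064  0.079] max [0.527 0.174 0.149]
scene black 0
scene grey 2237 px 292.5 224.8 med [0.5664 0.1654 0.1052] min [ 0.446 -0.067  0.02 ] max [0.605 0.225 0.183]
pot rim [ 0.53439568 -0.28301541  0.02688611] 113 0.07030588339066411 [ 0.50526512 -0.31204208  0.06453765] [ 0.56391797 -0.2538492   0.07598294]
pair [ 0.485 -0.091  0.161] 0.16357470841356933
jar [ 0.658 -0.088  0.101] 0.10415401714082735
green [0.327 0.108 0.058] 0.061626259127197935
```

View pics/c1.png

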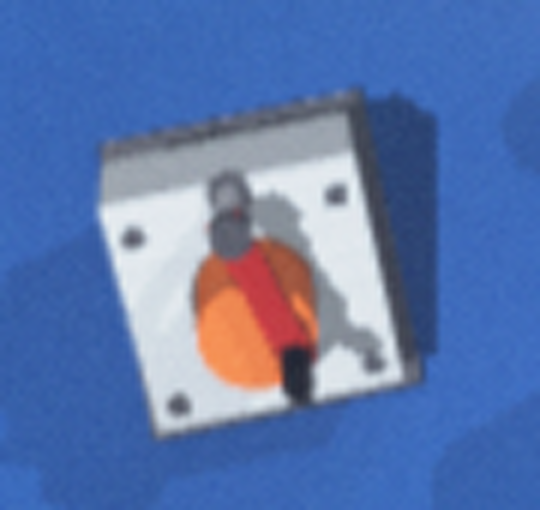

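The crop shows the bar pointing down-slope and swung slightly to the right (−y), with the black knob at its lower end. Next I refine in face coordinates.

```bash
python3 - <<'E'
import numpy as np, cv2
from scipy.optimize import least_squares
from scipy.spatial.transform import Rotation as Ro
d=np.load('top0.npz');P,h=d['P'],d['hsv'];s=np.load('scene0.npz')
def roi(d,b):
    P=d['P'][b[1]:b[3],b[0]:b[2]].reshape(-1,3);h=d['hsv'][b[1]:b[3],b[0]:b[2]].reshape(-1,3).astype(int);k=np.isfinite(P[:,0]);return P[k],h[k]
Q,h=roi(d,(175,165,250,240));S,hs=roi(s,(255,165,335,285))
H=h[:,0];red=((H<4)|(H>174))&(h[:,1]>140);org=(H>=5)&(H<16)&(h[:,1]>140);grey=(h[:,1]<60)&(h[:,2]>80)
# orientation: tilt fixed 35, yaw free, from face inliers
n0=np.array([-.568,-.11,.816]);I=grey&(abs(Q@n0+.2246)<.004);q=Q[I]
f=least_squares(lambda p:q@np.array([-np.sin(.6109)*np.cos(p[0]),-np.sin(.6109)*np.sin(p[0]),np.cos(.6109)])-p[1],[.2,-.22],loss='soft_l1',f_scale=.002)
print('yaw from plane',np.degrees(f.x[0]),f.x[1])
for yaw in (f.x[0],):
    F=np.c_[[np.cos(.6109)*np.cos(yaw),np.cos(.6109)*np.sin(yaw),np.sin(.6109)],[-np.sin(yaw),np.cos(yaw),0],[-np.sin(.6109)*np.cos(yaw),-np.sin(.6109)*np.sin(yaw),np.cos(.6109)]]
    a=q@F;r=cv2.minAreaRect((a[:,:2]*1000).astype(np.float32));print('face rect mm',r)
    b=Q[org]@F;hh=b[:,2]-f.x[1];c=b[abs(hh-.045)<.008];print('cover top',len(c),np.median(c,0),c.min(0),c.max(0))
    ce=cv2.convexHull((c[:,:2]*1000).astype(np.float32))[:,0]
    g=least_squares(lambda p:np.hypot(*(ce-p).T)-29.5,[*np.median(c[:,:2],0)*1000],loss='soft_l1',f_scale=1.5);print('cover centre uv',g.x,'res',g.fun.round(1))
    e=Q[red]@F;e=e[abs(e[:,2]-f.x[1]-.056)<.008];m,ax=e.mean(0),np.linalg.svd(e[:,:2]-e[:,:2].mean(0))[2][0];print('bar',m,m[2]-f.x[1],'angle',np.degrees(np.arctan2(ax[1],ax[0])))
    dk=(h[:,2]<70);k=Q[dk]@F;k=k[(k[:,2]-f.x[1]>.05)];print('dark',len(k),k.mean(0) if len(k) else 0)
    b=S[(hs[:,0]>=5)&(hs[:,0]<16)&(hs[:,1]>140)]@F;print('scene cover h max',np.percentile(b[:,2]-f.x[1],[50,90,98]))
    np.savez('F.npz',F=F,d=f.x[1])
E
```

```text
yaw from plane 10.793692845808007 -0.22150680509337015
face rect mm ((487.75286865234375, 47.32174301147461), (135.51467895507812, 129.8957977294922), 0.1875065714120865)
cover top 176 [ 0.4853042   0.05682864 -0.1763782 ] [ 0.45514509  0.01932252 -0.18400672] [ 0.51346071  0.07509008 -0.17019975]
cover centre uv [484.49313986  47.02005503] res [ 0.3  0.8 -0.1 -0.4  0.3 -0.7 -1.3 -1.2 -1.2 -1.1 -1.3  0.1 -1.7 -1.5
 -0.3 -1.1 -0.7 -1.8]
bar [ 0.50453468  0.03737443 -0.16544946] 0.05605734716217489 angle -167.45579281549064
dark 26 [ 0.47875899  0.03057021 -0.13836747]
scene cover h max [0.02474642 0.04313939 0.04395501]
```

```bash
cat >> h.py <<'E'
G=np.load('F.npz');F=G['F'];D=float(G['d']);CU,CV=.486,.047   # cavity axis u,v
def W(u,v,n): return F@np.array([CU+u,CV+v,D+n])   # offsets from mouth centre -> world
def Rt(th):  # tool z=-n, y along tangent of keeper motion at angle th
    y=F@np.array([np.sin(th),-np.cos(th),0]);z=-F[:,2];return Ro.from_matrix(np.c_[np.cross(y,z),y,z])
def knob(th,n): return W(.058-.072*np.cos(th),-.072*np.sin(th),n)
E
python3 - <<'E'
from h import *
print('mouth',W(0,0,0),'knob',knob(.24,.075),'end knob',knob(1.9,.075), 'hover',knob(.24,.163))
rel(knob(.24,.163),Rt(.24)); print(Rt(.24).as_euler('xyz',degrees=True))
E
```

```text
mouth [0.50706263 0.14451603 0.09732865] knob [0.45840404 0.11781662 0.15191682] end knob [0.54296158 0.08199928 0.20538436] hover [0.40881986 0.10836359 0.22400044]
trans(tool,0.08) [ 5.194 -7.132 -0.018] turn(180) [-0.0485  0.1885  0.0055]
[170.54956247 -33.85991152  27.42727166]
```

```bash
python3 -m creep '{"translation":[[0.43,-0.55,-0.2],[0.43,-0.55,-0.2],[0.43,-0.55,-0.2],[0.43,-0.55,0],[0.43,-0.55,0]],"turn":[[0,0,0],[0,0,0],[0,0,0],[0,0,0],[0,0,0]],"grip":[1,1,1,1,1]}' && python3 -m creep '{"translation":[[0.43,-0.6,0],[0.43,-0.6,0],[0.43,-0.6,0],[0.43,-0.6,0],[0.43,-0.6,0]],"turn":[[0,0,0],[0,0,0],[0,0,0],[0,0,0],[0,0,0]],"grip":[1,1,1,1,1]}' && python3 -m creep '{"translation":[[0.43,-0.6,0],[0.43,-0.6,0],[0,0,0],[0,0,0]],"turn":[[-0.01,0.045,0],[-0.01,0.045,0],[-0.01,0.045,0],[-0.01,0.045,0]],"grip":[0.7,0.5,0.5,0.5]}' && python3 - <<'E'
from h import *
print(env.get_obs()['qpos']); rel(knob(.24,.163),Rt(.24))
E
```

```text
time_s: 0.72
tool_pos: [0.3411, -0.3115, 0.2705]
tool_rot: [180.0, 0.0, 25.6]
force: [1.2, 0.0, -0.1]
grip_width: 0.0873
grasp_force: 0.0
time_s: 1.35
tool_pos: [0.3921, -0.0209, 0.2703]
tool_rot: [180.0, 0.0, 25.6]
force: [0.5, -1.5, 0.2]
grip_width: 0.0877
grasp_force: 0.0
time_s: 1.85
tool_pos: [0.4257, 0.0268, 0.2424]
tool_rot: [178.5, -9.5, 27.1]
force: [0.1, 1.0, 0.2]
grip_width: 0.0551
grasp_force: 0.0
[ 11.36585131 -17.10326864 -13.44896688 116.94631337  -6.97045383
  70.5743891  -63.08197037]
trans(tool,0.08) [ 0.234 -1.01   0.245] turn(180) [-0.0426  0.1351  0.0111]
```

```bash
python3 -m creep '{"translation":[[0.1,-0.5,0],[0.1,-0.5,0.1],[0,0,0.1],[0,0,0.1],[0,0,0.1]],"turn":[[0,0,0],[0,0,0],[-0.01,0.03,0],[-0.01,0.03,0.005],[-0.01,0.03,0.005]],"grip":[0.5,0.5,0.5,0.5,0.5]}' && python3 - <<'E'
from h import *
print(env.get_obs()['qpos']); rel(knob(.24,.1),Rt(.24))
p,R=pose(); print('n-frame TCP rel mouth',F.T@p-[CU,CV,D])
E
```

```text
time_s: 2.48
tool_pos: [0.4635, 0.1091, 0.1694]
tool_rot: [173.7, -20.9, 24.7]
force: [0.6, -0.6, -0.6]
grip_width: 0.0435
grasp_force: 0.0
[ -2.52106375 -17.23716204 -14.75839774 127.95004695  -0.83488538
  47.21553826 -83.48585597]
trans(tool,0.08) [-0.161 -0.156 -0.119] turn(180) [-0.0102  0.073  -0.0035]
n-frame TCP rel mouth [ 0.0008619  -0.02662426  0.08742332]
```

```bash
python3 - <<'E'
from h import *
a=shot('wrist');b=shot('scene')
im=np.hstack([a['frame'],cv2.resize(b['frame'][110:302,180:436],(512,384))]);im=cv2.resize(im,(800,300))
cv2.imwrite('pics/w1.png',im[...,::-1])
E
```

```text
(no output)
```

View pics/w1.png

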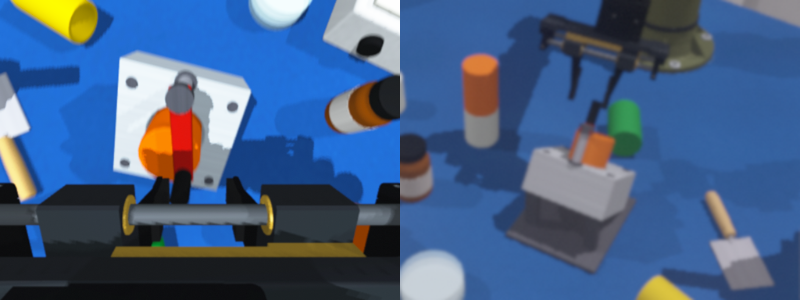

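The wrist view (left panel) has the knob at about (178,188), between the fingers at 155 and 240, slightly to the +y side. The tilt is limited to about 21° by joint 2, so I'll straddle the knob and push it.

```bash
cat >> h.py <<'E'
def Rv(th,mis): return Ro.from_rotvec(F[:,1]*np.radians(-mis))*Rt(th) # less tilt by mis deg
def plan(wp):
    p,R=pose()
    for q,S in wp:
        print(np.round(R.inv().apply(q-p)/.08,2),np.round((R.inv()*S).as_rotvec()/np.pi,3)); p,R=q,S
E
python3 - <<'E'
from h import *
p,R=pose();z=R.apply([0,0,1]);print('tool z',z,'mis',np.degrees(np.arccos(-z@F[:,2])))
for m in(-14,14): print(m,Rv(.24,m).apply([0,0,1]))
ths=np.linspace(.24,1.92,11); mis=np.linspace(14,3,11)
plan([(knob(t,.066),Rv(t,m)) for t,m in zip(ths,mis)])
E
```

```text
tool z [ 0.3620716   0.04903654 -0.93085959] mis 13.644966062398233
-14 [ 0.35205954  0.06711878 -0.93356797]
14 [ 0.74137956  0.14134114 -0.65603279]
[-0.03 -0.11  0.28] [-0.03   0.151 -0.001]
[0.01 0.15 0.01] [ 0.002 -0.006 -0.053]
[0.01 0.15 0.02] [ 0.003 -0.005 -0.053]
[0.01 0.15 0.02] [ 0.004 -0.005 -0.053]
[0.01 0.15 0.02] [ 0.005 -0.004 -0.053]
[0.01 0.15 0.02] [ 0.005 -0.003 -0.053]
[0.01 0.15 0.02] [ 0.006 -0.002 -0.053]
[0.01 0.15 0.02] [ 0.006 -0.001 -0.053]
[0.01 0.15 0.02] [ 0.006 -0.    -0.053]
[0.01 0.15 0.01] [ 0.006  0.001 -0.053]
[0.01 0.15 0.01] [ 0.006  0.002 -0.053]
```

```bash
sed -i 's/np.radians(-mis)/np.radians(mis)/' h.py; python3 - <<'E'
from h import *
ths=np.linspace(.24,1.92,11); mis=np.linspace(14,3,11)
plan([(knob(t,.066),Rv(t,m)) for t,m in zip(ths,mis)])
E
python3 -m creep '{"translation":[[-0.05,-0.12,0.12],[-0.05,0,0.12],[0,0,0],[0,0,0]],"turn":[[0,0,0],[0,0,0],[0,0,0],[0,0,0]],"grip":[0.5,0.4,0.3,0.3]}' ; python3 - <<'E'
from h import *
ths=np.linspace(.24,1.92,11); mis=np.linspace(14,3,11)
p,R=pose(); print('TCP',F.T@p-[CU,CV,D],env.get_obs()['qpos'])
plan([(knob(t,.066),Rv(t,m)) for t,m in zip(ths,mis)])
E
```

```text
[-0.03 -0.11  0.28] [ 0.007 -0.001 -0.003]
[ 0.01  0.15 -0.01] [-0.002  0.006 -0.053]
[ 0.01  0.15 -0.02] [-0.003  0.005 -0.053]
[ 0.01  0.15 -0.02] [-0.004  0.005 -0.053]
[ 0.01  0.15 -0.02] [-0.005  0.004 -0.053]
[ 0.01  0.15 -0.02] [-0.005  0.003 -0.053]
[ 0.01  0.15 -0.02] [-0.006  0.002 -0.053]
[ 0.01  0.15 -0.02] [-0.006  0.001 -0.053]
[ 0.01  0.15 -0.02] [-0.006  0.    -0.053]
[ 0.01  0.15 -0.01] [-0.006 -0.001 -0.053]
[ 0.01  0.15 -0.01] [-0.006 -0.002 -0.053]
time_s: 3.08
tool_pos: [0.4598, 0.1179, 0.1491]
tool_rot: [173.7, -20.9, 25.0]
force: [0.3, 0.1, 0.5]
grip_width: 0.0277
grasp_force: 0.0
TCP [-0.01245827 -0.01731412  0.0718987 ] [ -2.90826194 -16.12983494 -15.95485292 129.54949051  -0.34235676
  44.62680964 -85.09232688]
[0.02 0.   0.07] [ 0.007 -0.002 -0.003]
[ 0.01  0.15 -0.01] [-0.002  0.006 -0.053]
[ 0.01  0.15 -0.02] [-0.003  0.005 -0.053]
[ 0.01  0.15 -0.02] [-0.004  0.005 -0.053]
[ 0.01  0.15 -0.02] [-0.005  0.004 -0.053]
[ 0.01  0.15 -0.02] [-0.005  0.003 -0.053]
[ 0.01  0.15 -0.02] [-0.006  0.002 -0.053]
[ 0.01  0.15 -0.02] [-0.006  0.001 -0.053]
[ 0.01  0.15 -0.02] [-0.006  0.    -0.053]
[ 0.01  0.15 -0.01] [-0.006 -0.001 -0.053]
[ 0.01  0.15 -0.01] [-0.006 -0.002 -0.053]
```

```bash
python3 -m creep '{"translation":[[0.02,0,0.05],[0.01,0.15,-0.01],[0.01,0.15,-0.02],[0.01,0.15,-0.02],[0,0,0]],"turn":[[0.007,0,-0.003],[-0.002,0.006,-0.053],[-0.003,0.005,-0.053],[-0.004,0.005,-0.053],[0,0,0]],"grip":[0.27,0.27,0.27,0.27,0.27]}' ; python3 - <<'E'
from h import *
ths=np.linspace(.24,1.92,11)[3:]; mis=np.linspace(14,3,11)[3:]
p,R=pose(); print('TCP',F.T@p-[CU,CV,D],env.get_obs()['qpos'])
plan([(knob(t,.066),Rv(t,m)) for t,m in zip(ths,mis)])
a=shot('wrist');b=shot('scene')
im=np.hstack([a['frame'],cv2.resize(b['frame'][110:302,180:436],(512,384))]);im=cv2.resize(im,(800,300))
cv2.imwrite('pics/w2.png',im[...,::-1])
E
```

```text
time_s: 3.7
tool_pos: [0.482, 0.0897, 0.1562]
tool_rot: [162.8, -18.1, 55.8]
force: [-0.6, 0.6, 0.0]
grip_width: 0.0234
grasp_force: 0.0
TCP [ 0.00517747 -0.04916029  0.06825761] [ -7.73575735 -16.55673895  -6.14101515 130.31028598  -0.69385856
  41.39284307 -50.56187027]
[ 0.01 -0.    0.03] [ 0.002 -0.002 -0.002]
[ 0.01  0.15 -0.02] [-0.005  0.004 -0.053]
[ 0.01  0.15 -0.02] [-0.005  0.003 -0.053]
[ 0.01  0.15 -0.02] [-0.006  0.002 -0.053]
[ 0.01  0.15 -0.02] [-0.006  0.001 -0.053]
[ 0.01  0.15 -0.02] [-0.006  0.    -0.053]
[ 0.01  0.15 -0.01] [-0.006 -0.001 -0.053]
[ 0.01  0.15 -0.01] [-0.006 -0.002 -0.053]
```

View pics/w2.png

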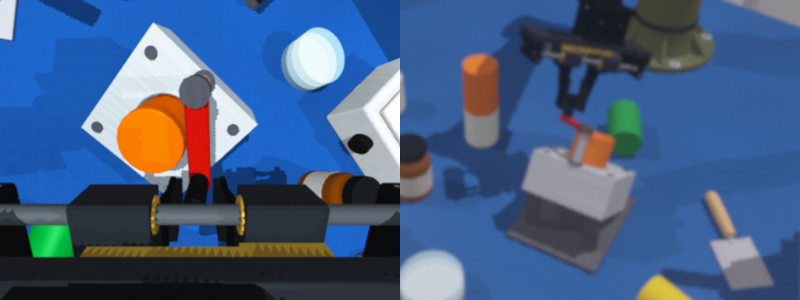

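The knob, at about (198,185), stays between the fingers and the bar has swung clear of most of the cup. I'll continue to the stop.

```bash
python3 -m creep '{"translation":[[0.01,0.15,-0.01],[0.01,0.15,-0.02],[0.01,0.15,-0.02],[0.01,0.15,-0.02],[0.01,0.15,-0.02]],"turn":[[-0.005,0.004,-0.053],[-0.005,0.003,-0.053],[-0.006,0.002,-0.053],[-0.006,0.001,-0.053],[-0.006,0,-0.053]],"grip":[0.27,0.27,0.27,0.27,0.27]}' && python3 -m creep '{"translation":[[0.01,0.12,-0.01],[0.01,0.1,-0.01],[0.01,0.06,0],[0,0.04,0],[0,0,0]],"turn":[[-0.006,-0.001,-0.045],[-0.004,-0.002,-0.035],[0,0,-0.02],[0,0,0],[0,0,0]],"grip":[0.27,0.27,0.27,0.27,0.27]}' ; python3 - <<'E'
from h import *
p,R=pose(); q=F.T@p-[CU,CV,D]; print('TCP',q,'theta',np.arctan2(-q[1],.058-q[0]),env.get_obs()['qpos'],env.get_obs()['force'])
E
```

```text
time_s: 4.42
tool_pos: [0.5286, 0.0745, 0.1854]
tool_rot: [149.9, 0.4, 100.9]
force: [-0.8, 1.2, -2.0]
grip_width: 0.0239
grasp_force: 0.8
time_s: 5.05
tool_pos: [0.5483, 0.0836, 0.2002]
tool_rot: [149.4, 10.0, 115.8]
force: [0.2, -0.3, -0.1]
grip_width: 0.0238
grasp_force: 0.4
TCP [ 0.08289163 -0.06753381  0.06757349] theta 1.923926893884417 [-19.4560124  -15.14971574   6.06626418 126.58910611   5.88520534
  36.56765082  11.71835748] [ 0.16139424 -0.34215837 -0.08968897]
```

```bash
python3 -m creep '{"translation":[[0,0.05,0],[0,0.05,0],[0,0.04,0],[0,0,0]],"turn":[[0,0,-0.01],[0,0,-0.01],[0,0,0],[0,0,0]],"grip":[0.27,0.27,0.27,0.27]}' ; python3 - <<'E'
from h import *
p,R=pose(); q=F.T@p-[CU,CV,D]; print('TCP',q,'theta',np.arctan2(-q[1],.058-q[0]),env.get_obs()['force'],'tool y force',R.inv().apply(env.get_obs()['force']))
E
```

```text
time_s: 5.55
tool_pos: [0.5498, 0.0845, 0.1988]
tool_rot: [151.1, 11.7, 119.1]
force: [-19.0, -9.5, 1.0]
grip_width: 0.0236
grasp_force: 8.7
TCP [ 0.08340989 -0.06694269  0.06545025] theta 1.933573450145734 [-19.00687787  -9.45735648   1.04005336] tool y force [  0.75111223 -17.97512559 -11.31880734]
```

The bar is against its stop. I'll back off, lift clear and re-aim for the cup.

```bash
python3 -m creep '{"translation":[[0,-0.12,0],[0,0,-0.3],[0,0,-0.4],[0,0,-0.3],[0,0,0]],"turn":[[0,0,0],[0,0,0],[0,0,0],[0,0,0],[0,0,0]],"grip":[0.3,0.32,0.35,0.7,1]}' ; python3 - <<'E'
from h import *
p,R=pose(); print('TCP',F.T@p-[CU,CV,D],env.get_obs()['qpos'])
for m in(10,14): rel(W(0,0,.13),Rv(0,m))
d=shot('top'); save(d,'top2.png'); cv2.imwrite('pics/top2c.png',cv2.resize(d['frame'][150:250,170:300,::-1],None,fx=5,fy=5))
a=shot('wrist'); cv2.imwrite('pics/w3.png',np.hstack([cv2.resize(d['frame'][150:250,170:300,::-1],(400,300)),cv2.resize(a['frame'],(400,300))[...,::-1]]))
E
```

```text
time_s: 6.18
tool_pos: [0.5409, 0.0809, 0.2564]
tool_rot: [151.2, 11.2, 119.3]
force: [-0.1, -0.6, -0.3]
grip_width: 0.0431
grasp_force: 0.0
TCP [ 0.10869526 -0.0688702   0.11809174] [ -1.30654688 -17.26477439  -8.78262403 121.00091635  -3.19870092
  45.36111699  23.39447511]
trans(tool,0.08) [ 1.302 -0.955 -0.055] turn(180) [ 0.0328 -0.0183  0.6189]
trans(tool,0.08) [ 1.302 -0.955 -0.055] turn(180) [ 0.0544 -0.033   0.6177]
```

View pics/w3.png

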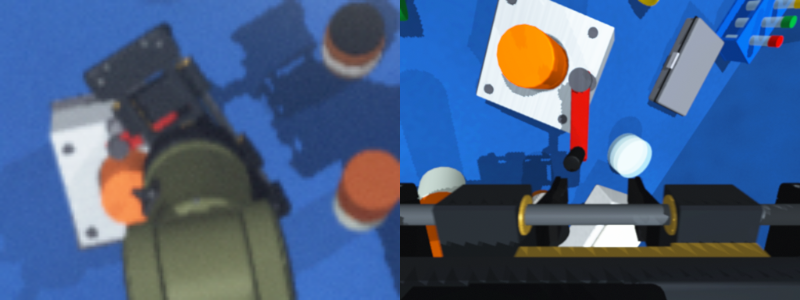

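Left panel: the arm hides most of the mould. Right panel (wrist): the bar is fully aside, from hinge (580,80) to knob (574,158), and the cup at (532,55) is free. I'll measure the cup centre and hinge height from the wrist view.

```bash
python3 - <<'E'
from h import *
d=shot('wrist');P=d['P'];h=d['hsv'].astype(int);k=np.isfinite(P[...,0]);k[230:]=0
Q=P[k]@F-[CU,CV,D];h=h[k];H=h[:,0]
face=(h[:,1]<60)&(abs(Q[:,2])<.01)&(np.hypot(Q[:,0],Q[:,1])<.09);print('face n',np.median(Q[face,2]),face.sum())
A=np.c_[Q[face,:2],np.ones(face.sum())];print('slope',np.linalg.lstsq(A,Q[face,2],rcond=None)[0])
o=(H>=5)&(H<16)&(h[:,1]>140)&(np.hypot(Q[:,0],Q[:,1])<.05)&(abs(Q[:,2]-.045)<.006);c=Q[o];ce=cv2.convexHull((c[:,:2]*1000).astype(np.float32))[:,0]
print('cup top n',np.median(c[:,2]),'enclosing',cv2.minEnclosingCircle(ce),'ellipse',cv2.fitEllipse(ce))
pv=np.hypot(Q[:,0]-.058,Q[:,1])<.012;print('pivot n pct',np.percentile(Q[pv,2],[50,90,98]))
b=((H<4)|(H>174))&(h[:,1]>140)&(abs(Q[:,2]-.056)<.01)&(np.hypot(Q[:,0]-.058,Q[:,1])<.08);m=Q[b].mean(0);print('bar',m,'theta',np.arctan2(-m[1],.058-m[0]))
plan([(W(0,0,.13),Rv(0,8))]); R0=Ro.from_rotvec(-F[:,2]*np.pi)*Rv(0,8); plan([(W(0,0,.13),R0)])
E
```

```text
face n -0.0006494425299329865 12863
slope [ 0.0001354  -0.00217151 -0.00062337]
cup top n 0.04318318308953348 enclosing ((-2.7065579891204834, 1.0882148742675781), 29.53531265258789) ellipse ((-2.6487154960632324, 0.928362250328064), (58.35274887084961, 58.74142837524414), 113.02317810058594)
pivot n pct [0.05889495 0.06009645 0.06069889]
bar [ 0.06995313 -0.03510859  0.05534695] theta 1.8989486624964818
[ 1.28 -0.92 -0.07] [ 0.02 -0.01  0.62]
[ 1.28 -0.92 -0.07] [-0.044 -0.06  -0.378]
```

```bash
sed -i 's/CU,CV=.486,.047 /CU,CV=.484,.0475 /' h.py; cat >> h.py <<'E'
def Rc(mis,back=0): return Ro.from_rotvec(-F[:,2]*np.pi)
def Rcup(mis): # tool z mis deg from -n toward vertical, y=+v
    S=Rv(0,mis).as_matrix(); return Ro.from_matrix(np.c_[-S[:,0],-S[:,1],S[:,2]])
E
python3 - <<'E'
from h import *
from scipy.spatial.transform import Slerp
p,R=pose();q,S=W(.0,0,.12),Rcup(14)
s=Slerp([0,1],Ro.concatenate([R,S]));plan([(p+(q-p)*t,s(t)) for t in np.arange(1,9)/8])
E
```

```text
[ 0.16 -0.12  0.01] [ 0.004  0.006 -0.047]
[ 0.18 -0.09  0.01] [ 0.004  0.006 -0.047]
[ 0.19 -0.06  0.02] [ 0.004  0.006 -0.047]
[ 0.19 -0.03  0.02] [ 0.004  0.006 -0.047]
[ 0.2  -0.01  0.02] [ 0.004  0.006 -0.047]
[0.2  0.02 0.03] [ 0.004  0.006 -0.047]
[0.19 0.05 0.03] [ 0.004  0.006 -0.047]
[0.18 0.08 0.03] [ 0.004  0.006 -0.047]
```

```bash
python3 -m creep '{"translation":[[0.16,-0.12,0.01],[0.18,-0.09,0.01],[0.19,-0.06,0.02],[0.19,-0.03,0.02]],"turn":[[0.004,0.006,-0.047],[0.004,0.006,-0.047],[0.004,0.006,-0.047],[0.004,0.006,-0.047]],"grip":[1,1,1,1]}' && python3 -m creep '{"translation":[[0.2,-0.01,0.02],[0.2,0.02,0.03],[0.19,0.05,0.03],[0.18,0.08,0.03],[0,0,0]],"turn":[[0.004,0.006,-0.047],[0.004,0.006,-0.047],[0.004,0.006,-0.047],[0.004,0.006,-0.047],[0,0,0]],"grip":[1,1,1,1,1]}'; python3 - <<'E'
from h import *
p,R=pose(); print('TCP',F.T@p-[CU,CV,D],env.get_obs()['qpos'],np.degrees(np.arccos(-R.apply([0,0,1])@F[:,2])))
for m in(14,8):plan([(W(-.0187*np.sin(np.radians(m)),0,n+.028-.0187*np.cos(np.radians(m))),Rcup(m)) for n in (.08,.04,0)])
E
```

```text
time_s: 6.82
tool_pos: [0.498, 0.1096, 0.2203]
tool_rot: [164.4, 19.8, 154.2]
force: [0.3, -0.1, 0.4]
grip_width: 0.0861
grasp_force: 0.0
time_s: 7.45
tool_pos: [0.4522, 0.1365, 0.1896]
tool_rot: [-179.9, 19.8, -169.7]
force: [0.1, 0.1, 0.4]
grip_width: 0.0872
grasp_force: 0.0
TCP [0.00959292 0.00189711 0.10738747] [-12.77332812 -17.21240299  -8.97838197 125.25315334   1.64730619
  52.31811799  77.67751319] 15.159206751052507
[ 0.11 -0.02  0.26] [-0.001 -0.006 -0.003]
[-0.12  0.    0.49] [0. 0. 0.]
[-0.12 -0.    0.49] [0. 0. 0.]
[ 0.09 -0.02  0.26] [-0.001 -0.04  -0.003]
[-0.07  0.    0.5 ] [0. 0. 0.]
[-0.07 -0.    0.5 ] [0. 0. 0.]
```

```bash
python3 -m creep '{"translation":[[0.11,-0.02,0.26],[-0.06,0,0.25],[-0.06,0,0.25],[0,0,0]],"turn":[[-0.001,-0.006,-0.003],[0,0,0],[0,-0.02,0],[0,0,0]],"grip":[1,1,1,1]}' ; python3 - <<'E'
from h import *
p,R=pose(); print('TCP',F.T@p-[CU,CV,D],env.get_obs()['qpos'],np.degrees(np.arccos(-R.apply([0,0,1])@F[:,2])))
for m in(10,):plan([(W(-.0187*np.sin(np.radians(m)),0,n+.028-.0187*np.cos(np.radians(m))),Rcup(m)) for n in (.02,0)])
E
```

```text
time_s: 7.95
tool_pos: [0.4738, 0.137, 0.1323]
tool_rot: [-179.9, 24.4, -169.4]
force: [-0.6, -0.2, -0.3]
grip_width: 0.0871
grasp_force: 0.0
TCP [-0.00582833 -0.00165796  0.04818526] [-12.07111012 -13.96479278  -9.77855475 131.15685534   3.87351815
  38.75878931  76.0554865 ] 10.620669800456987
[-0.07  0.02  0.22] [-0.001 -0.003 -0.001]
[-0.04 -0.    0.25] [0. 0. 0.]
```

```bash
python3 -m creep '{"translation":[[-0.07,0.02,0.22],[-0.03,0,0.15],[-0.01,0,0.1],[0,0,0]],"turn":[[-0.001,-0.003,-0.001],[0,0,0],[0,0,0],[0,0,0]],"grip":[1,1,1,1]}' && python3 -m creep '{"translation":[[0,0,0],[0,0,0],[0,0,0],[0,0,0],[0,0,0]],"turn":[[0,0,0],[0,0,0],[0,0,0],[0,0,0],[0,0,0]],"grip":[0.6,0.6,0.6,0.6,0.6]}' 20; python3 - <<'E'
from h import *
p,R=pose(); print('TCP',F.T@p-[CU,CV,D],env.get_obs()['qpos'],np.degrees(np.arccos(-R.apply([0,0,1])@F[:,2])))
E
```

```text
time_s: 8.45
tool_pos: [0.4984, 0.1438, 0.1036]
tool_rot: [-180.0, 25.1, -169.1]
force: [-0.1, -0.2, 0.6]
grip_width: 0.0871
grasp_force: 0.0
time_s: 9.07
tool_pos: [0.4987, 0.1441, 0.1044]
tool_rot: [-180.0, 25.2, -169.0]
force: [-0.5, -0.5, 1.2]
grip_width: 0.0605
grasp_force: 20.0
TCP [-0.00075414  0.00063543  0.01054086] [-11.51286954  -8.52880093 -10.30206553 130.74080832   5.82485324
  33.02692867  74.74264632] 9.810404079722334
```

```bash
python3 -m creep '{"translation":[[0.01,0,-0.06],[0.02,0,-0.12],[0.02,0,-0.12],[0.02,0,-0.12],[0,0,0]],"turn":[[0,0,0],[0,0,0],[0,0,0],[0,0,0],[0,0,0]],"grip":[0.5,0.5,0.5,0.5,0.5]}' 25; python3 - <<'E'
from h import *
p,R=pose(); print('TCP',F.T@p-[CU,CV,D],env.get_obs()['qpos'],np.degrees(np.arccos(-R.apply([0,0,1])@F[:,2])))
E
```

```text
time_s: 9.7
tool_pos: [0.4794, 0.1401, 0.1329]
tool_rot: [-180.0, 25.2, -169.0]
force: [0.1, -0.4, -1.7]
grip_width: 0.0604
grasp_force: 25.0
TCP [-0.00052035  0.00033655  0.04523574] [-11.9811224  -13.66057055  -9.95676758 131.12951745   3.98526973
  37.62828266  76.16311402] 9.78213082946342
```

```bash
python3 -m creep '{"translation":[[0.02,0,-0.1],[0.02,0,-0.1],[0.01,0,-0.05],[0,0,0]],"turn":[[0,0,0],[0,0,0],[0,0,0],[0,0,0]],"grip":[0.5,0.5,0.5,0.5]}' ; python3 - <<'E'
from h import *
p,R=pose(); print('TCP',F.T@p-[CU,CV,D],env.get_obs()['qpos'],np.degrees(np.arccos(-R.apply([0,0,1])@F[:,2])))
E
```

```text
time_s: 10.2
tool_pos: [0.4676, 0.1379, 0.1488]
tool_rot: [-180.0, 25.2, -169.0]
force: [-1.0, 1.7, -0.7]
grip_width: 0.0603
grasp_force: 25.0
TCP [-0.00124768  0.00041542  0.06513278] [-12.24569915 -16.54591704  -9.78754602 131.24773091   3.10673559
  40.37596648  76.80189282] 9.81509024285206
```

```bash
cat >> h.py <<'E'
from scipy.spatial.transform import Slerp
GO=.0187
def gpose():
    p,R=pose(); return p-GO*R.apply([0,0,1]),R
def gplan(wp):  # waypoints given as grasp point + rotation
    plan([(g+GO*S.apply([0,0,1]),S) for g,S in wp])
E
python3 - <<'E'
from h import *
g,R=gpose();ax=F[:,2]
up=Ro.from_rotvec(np.radians(35)*F[:,1]);print('check up',up.apply(ax))
S1=up*R; S2=Ro.from_euler('z',-40,degrees=True)*S1
np.savez('cup.npz',S1=S1.as_matrix(),S2=S2.as_matrix(),axt=R.inv().apply(ax))
s=Slerp([0,1],Ro.concatenate([R,S1]))
g1=g+[0.0,0,.03];A=[(g1,R)]
for t in np.arange(1,6)/5:A.append((g1+np.array([.0,-.01,.09])*t,s(t)))
gplan(A);print()
g2=A[-1][0];s2=Slerp([0,1],Ro.concatenate([S1,S2]));pot=np.array([.5344,-.283,g2[2]])
gplan(A[-1:]+[(g2+(pot-g2)*t,s2(t)) for t in np.arange(1,11)/10]);print(g2)
E
```

```text
check up [-3.41467917e-05 -6.50995329e-06  9.99999999e-01]
[-0.16 -0.   -0.34] [0. 0. 0.]
[-0.06 -0.02 -0.21] [-0.     0.039  0.   ]
[-0.04 -0.02 -0.22] [-0.     0.039  0.   ]
[-0.01 -0.02 -0.22] [-0.     0.039  0.   ]
[ 0.02 -0.02 -0.23] [-0.     0.039  0.   ]
[ 0.04 -0.02 -0.23] [-0.     0.039  0.   ]

[-0.48 -0.12 -1.41] [-0.001  0.194  0.   ]
[ 0.01 -0.52  0.  ] [-0.004 -0.     0.022]
[-0.03 -0.52 -0.01] [-0.004 -0.     0.022]
[-0.07 -0.51 -0.01] [-0.004 -0.     0.022]
[-0.1  -0.51 -0.02] [-0.004 -0.     0.022]
[-0.14 -0.5  -0.02] [-0.004 -0.     0.022]
[-0.17 -0.49 -0.03] [-0.004 -0.     0.022]
[-0.2  -0.47 -0.04] [-0.004 -0.     0.022]
[-0.24 -0.46 -0.04] [-0.004 -0.     0.022]
[-0.27 -0.44 -0.05] [-0.004 -0.     0.022]
[-0.3  -0.42 -0.05] [-0.004 -0.     0.022]
[0.45976474 0.12641065 0.28574016]
```

```bash
python3 -m creep '{"translation":[[-0.08,0,-0.17],[-0.08,0,-0.17],[-0.06,-0.02,-0.21],[-0.04,-0.02,-0.22]],"turn":[[0,0,0],[0,0,0],[0,0.039,0],[0,0.039,0]],"grip":[0.5,0.5,0.5,0.5]}' && python3 -m creep '{"translation":[[-0.01,-0.02,-0.22],[0.02,-0.02,-0.23],[0.04,-0.02,-0.23],[0,0,0]],"turn":[[0,0.039,0],[0,0.039,0],[0,0.039,0],[0,0,0]],"grip":[0.5,0.5,0.5,0.5]}' ; python3 - <<'E'
from h import *
C=np.load('cup.npz');g,R=gpose();print('g',g,'axis',R.apply(C['axt']),env.get_obs()['qpos'])
rel(np.array([.4598,.1264,.2857])+GO*C['S1'][:,2],Ro.from_matrix(C['S1']))
E
```

```text
time_s: 10.7
tool_pos: [0.4679, 0.1358, 0.2125]
tool_rot: [-180.0, 10.6, -169.0]
force: [-1.3, -0.4, -3.2]
grip_width: 0.0605
grasp_force: 25.0
time_s: 11.2
tool_pos: [0.4649, 0.1301, 0.266]
tool_rot: [-180.0, -10.0, -169.1]
force: [-0.3, -0.3, -1.5]
grip_width: 0.0602
grasp_force: 25.0
g [0.46813688 0.13071564 0.28442652] axis [0.00336402 0.00274675 0.99999057] [-12.71814631   5.14300124  -5.52021247  94.55865785  -0.75358097
  90.27818377  82.70943064]
trans(tool,0.08) [ 0.113 -0.033  0.004] turn(180) [-0.0006 -0.0012 -0.0003]
```

```bash
python3 -m creep '{"translation":[[0.03,-0.52,0],[0,-0.52,-0.01],[-0.05,-0.51,-0.01],[-0.08,-0.51,-0.02],[-0.12,-0.5,-0.02]],"turn":[[-0.004,0,0.022],[-0.004,0,0.022],[-0.004,0,0.022],[-0.004,0,0.022],[-0.004,0,0.022]],"grip":[0.5,0.5,0.5,0.5,0.5]}' && python3 -m creep '{"translation":[[-0.16,-0.49,-0.03],[-0.19,-0.47,-0.04],[-0.24,-0.46,-0.04],[-0.27,-0.44,-0.05],[-0.28,-0.3,-0.05]],"turn":[[-0.004,0,0.022],[-0.004,0,0.022],[-0.004,0,0.022],[-0.004,0,0.022],[-0.004,0,0.022]],"grip":[0.5,0.5,0.5,0.5,0.5]}' && python3 -m creep '{"translation":[[0,0,0],[0,0,0]],"turn":[[0,0,0],[0,0,0]],"grip":[0.5,0.5]}'; python3 - <<'E'
from h import *
C=np.load('cup.npz');g,R=gpose();print('g',g,'axis',R.apply(C['axt']),env.get_obs()['qpos'])
rel(np.array([.5344,-.283,.20])+GO*C['S2'][:,2],Ro.from_matrix(C['S2']))
ims=[]
for n in('scene','top','wrist'):
    d=shot(n);np.savez(n+'5.npz',P=d['P'],hsv=d['hsv'],R=d['R'],t=d['t'],K=d['K']);ims.append(d['frame'])
a=cv2.resize(ims[0][40:232,100:356],(512,384))
cv2.imwrite('pics/p5.png',cv2.resize(np.hstack([a,ims[2]]),(800,300))[...,::-1])
E
```

```text
time_s: 11.82
tool_pos: [0.4908, -0.0762, 0.2674]
tool_rot: [180.0, -10.0, 170.7]
force: [1.0, 0.1, -1.9]
grip_width: 0.0602
grasp_force: 25.0
time_s: 12.45
tool_pos: [0.5294, -0.271, 0.2679]
tool_rot: [179.9, -10.0, 150.5]
force: [0.4, 0.4, -1.8]
grip_width: 0.0601
grasp_force: 25.0
time_s: 12.7
tool_pos: [0.5297, -0.268, 0.2676]
tool_rot: [179.9, -10.1, 150.8]
force: [0.3, 0.1, -1.7]
grip_width: 0.0601
grasp_force: 25.0
g [ 0.53258402 -0.2696709   0.28600742] axis [ 0.00467756 -0.0032836   0.99998367] [12.47899479 18.76955204 16.20490754 78.99074733 -5.43856621 93.10286951
 89.2927873 ]
trans(tool,0.08) [-0.29  -0.137  1.04 ] turn(180) [ 0.0003 -0.0018 -0.0009]
```

View pics/p5.png

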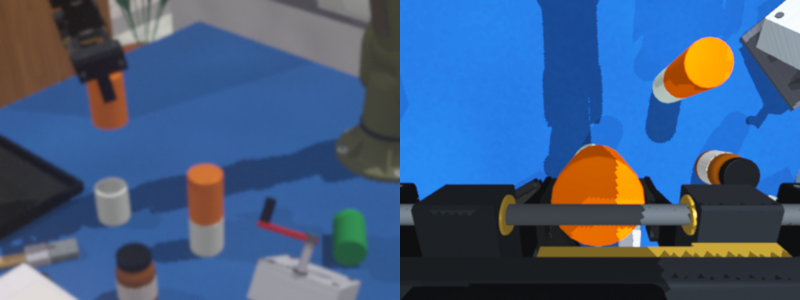

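The left panel shows the cup held upright above the open pot at (113,200), with the keeper aside. I'll fit both cylinders in the scene view, where the camera error is common to both.

```bash
cat >> h.py <<'E'
from scipy.optimize import least_squares
def cyl(q,r=.03,tilt=True):
    c0=q.mean(0)
    def f(p):
        a=np.array([p[2],p[3],1.]) if tilt else np.array([0,0,1.]);a/=np.linalg.norm(a)
        d=q-np.array([p[0],p[1],c0[2]]);return np.linalg.norm(d-np.outer(d@a,a),axis=1)-r
    s=least_squares(f,[c0[0]-.02,c0[1]-.01,0,0],loss='soft_l1',f_scale=.002);return s.x,c0[2],np.sqrt(np.median(s.fun**2))
def cup_pot(d,pot=True):
    P,h=d['P'],d['hsv'].astype(int);k=np.isfinite(P[...,0]);g,_=gpose()
    near=k&(np.hypot(P[...,0]-g[0],P[...,1]-g[1])<.05)
    o=near&(h[...,0]>=3)&(h[...,0]<18)&(h[...,1]>120)&(P[...,2]>g[2]-.08)&(P[...,2]<g[2]+.012)
    x,z,r=cyl(P[o]);print('cup xy',x[:2].round(4),'at z',z.round(3),'tilt deg',np.degrees(x[2:]).round(2),'res',r.round(4),o.sum(),'zmin',np.percentile(P[o][:,2],1).round(4)); c=x
    w=k&(np.hypot(P[...,0]-.534,P[...,1]+.283)<.05)&(P[...,2]>.008)&(P[...,2]<.064)&(h[...,1]<90)
    x,z,r=cyl(P[w],tilt=False);print('pot xy',x[:2].round(4),'res',r.round(4),w.sum()); print('cup-pot',(c[:2]-x[:2]).round(4),'  grasp-pot',(g[:2]-x[:2]).round(4))
E
python3 - <<'E'
from h import *
cup_pot(np.load('scene5.npz'))
E
```

```text
cup xy [ 0.5287 -0.2681] at z 0.253 tilt deg [1.16 0.37] res 0.0011 525 zmin 0.2155
pot xy [ 0.5346 -0.2829] res 0.0018 435
cup-pot [-0.0059  0.0148]   grasp-pot [-0.0016  0.0138]
```

```bash
python3 -m creep '{"translation":[[-0.15,-0.07,0.3],[-0.14,-0.06,0.3],[-0.05,0,0.3],[-0.03,0,0.3],[0,0,0.2]],"turn":[[0,0,0],[0,0,0],[0,0,0],[0,0,0],[0,0,0]],"grip":[0.5,0.5,0.5,0.5,0.5]}' && python3 -m creep '{"translation":[[0,0,0],[0,0,0]],"turn":[[0,-0.001,0],[0,0,0]],"grip":[0.5,0.5]}'; python3 - <<'E'
from h import *
g,R=gpose();print('g',g)
cup_pot(shot('scene'))
C=np.load('cup.npz');print('axis',R.apply(C['axt']));print('world->tool unit rows',np.round(R.inv().as_matrix(),3))
E
```

```text
time_s: 13.48
tool_pos: [0.5328, -0.2814, 0.1511]
tool_rot: [179.9, -10.2, 150.8]
force: [0.1, 0.4, -1.5]
grip_width: 0.0601
grasp_force: 25.0
time_s: 13.72
tool_pos: [0.5335, -0.2828, 0.1533]
tool_rot: [179.9, -9.9, 150.7]
force: [-0.1, -1.0, -1.2]
grip_width: 0.0603
grasp_force: 25.0
g [ 0.53629042 -0.28434849  0.17174818]
cup xy [ 0.5323 -0.2828] at z 0.137 tilt deg [0.34 0.8 ] res 0.0011 411 zmin 0.1008
pot xy [ 0.5344 -0.2827] res 0.0017 418
cup-pot [-0.0021 -0.0001]   grasp-pot [ 0.002  -0.0018]
axis [ 1.25328488e-03 -1.36858326e-04  9.99999205e-01]
world->tool unit rows [[-0.859  0.482  0.172]
 [ 0.489  0.872  0.001]
 [-0.149  0.085 -0.985]]
```

```bash
python3 -m creep '{"translation":[[-0.028,0.01,0.06],[-0.011,0,0.062],[-0.022,0,0.123],[0,0,0],[0,0,0]],"turn":[[0,0,0],[0,0,0],[0,0,0],[0,0,0],[0,0,0]],"grip":[0.5,0.5,0.5,0.5,0.5]}'; python3 - <<'E'
from h import *
g,R=gpose();print('g',g,env.get_obs()['force'])
d=shot('scene');cup_pot(d)
t=shot('wrist')
a=cv2.resize(d['frame'][100:220,110:270],(400,300));cv2.imwrite('pics/p6.png',np.hstack([a,cv2.resize(t['frame'],(400,300))])[...,::-1])
E
```

```text
time_s: 14.4
tool_pos: [0.5344, -0.2827, 0.1319]
tool_rot: [180.0, -10.0, 150.7]
force: [-0.4, 0.2, -1.7]
grip_width: 0.0604
grasp_force: 25.0
g [ 0.53727494 -0.28425519  0.15029111] [-0.35792129  0.18678275 -1.74484896]
cup xy [ 0.5331 -0.2827] at z 0.116 tilt deg [0.9  0.25] res 0.0011 394 zmin 0.0794
pot xy [ 0.5336 -0.2838] res 0.001 333
cup-pot [-0.0005  0.0011]   grasp-pot [ 0.0038 -0.0006]
```

View pics/p6.png

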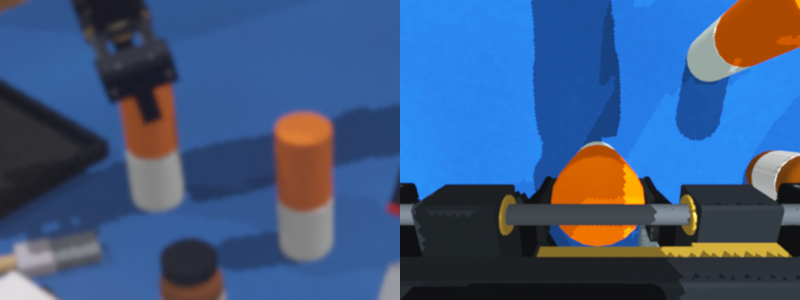

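The left panel shows the cup lined up just above the pot. I'll lower it in small steps and watch the force.

```bash
python3 -m creep '{"translation":[[-0.011,0,0.055],[-0.002,0,0.0125],[0,0,0]],"turn":[[0,0,0],[0,0,0],[0,0,0]],"grip":[0.5,0.5,0.5]}'; python3 -m creep '{"translation":[[-0.002,0,0.012],[0,0,0]],"turn":[[0,0,0],[0,0,0]],"grip":[0.5,0.5]}'; python3 -c "
from h import *
print(gpose()[0],env.get_obs()['force'])"
```

```text
time_s: 14.88
tool_pos: [0.5346, -0.2827, 0.1265]
tool_rot: [180.0, -10.0, 150.7]
force: [0.2, -0.7, -0.5]
grip_width: 0.0603
grasp_force: 25.0
time_s: 15.12
tool_pos: [0.5347, -0.2827, 0.1264]
tool_rot: [179.9, -10.0, 150.7]
force: [-0.9, 1.2, 5.4]
grip_width: 0.0603
grasp_force: 25.0
[ 0.5375459  -0.28434201  0.14485409] [-0.86124213  1.19001132  5.38156905]
```

```bash
python3 - <<'E'
from h import *
d=shot('scene');cup_pot(d);cup_pot(shot('scene'));print('wrist');cup_pot(shot('wrist'))
c=cv2.resize(d['frame'][110:210,130:220],(540,600),interpolation=cv2.INTER_CUBIC);cv2.imwrite('pics/p7.png',c[...,::-1])
E
```

```text
cup xy [ 0.5337 -0.283 ] at z 0.11 tilt deg [1.25 0.55] res 0.0012 386 zmin 0.0743
pot xy [ 0.5339 -0.2839] res 0.001 324
cup-pot [-0.0002  0.0009]   grasp-pot [ 0.0036 -0.0005]
cup xy [ 0.5336 -0.2829] at z 0.11 tilt deg [1.84 0.56] res 0.0012 384 zmin 0.0737
pot xy [ 0.5338 -0.2841] res 0.001 319
cup-pot [-0.0002  0.0012]   grasp-pot [ 0.0038 -0.0002]
wrist
cup xy [ 0.4865 -0.2532] at z 0.129 tilt deg [7.61 7.99] res 0.0029 753 zmin 0.0813
pot xy [ 0.4845 -0.2567] res 0.0024 127
cup-pot [0.002  0.0035]   grasp-pot [ 0.053  -0.0277]
```

View pics/p7.png

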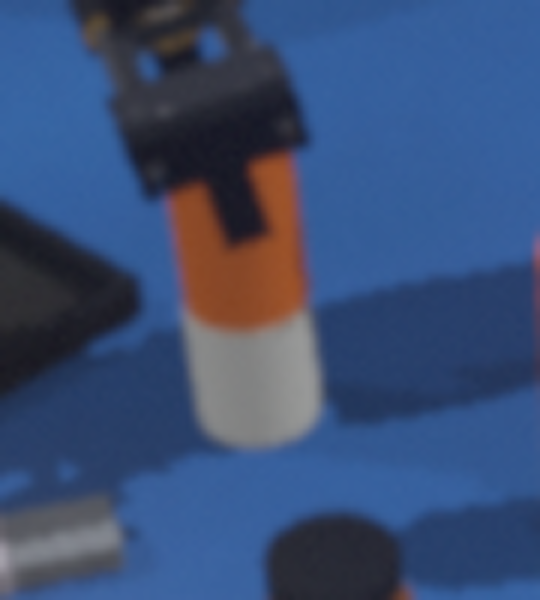

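The crop shows the cup rim flush on the pot rim with the edges collinear. I'll press slightly, ease the grip and release.

```bash
python3 -m creep '{"translation":[[-0.001,0,0.006],[0,0,0],[0,0,0]],"turn":[[0,0,0],[0,0,0],[0,0,0]],"grip":[0.6,0.6,0.6]}' 5; python3 -m creep '{"translation":[[0,0,0],[0,0,0],[0,0,0],[0,0,0],[0,0,0]],"turn":[[0,0,0],[0,0,0],[0,0,0],[0,0,0],[0,0,0]],"grip":[0.72,0.76,0.8,0.9,1]}' ; python3 -m creep '{"translation":[[0,0,0],[0,0,0]],"turn":[[0,0,0],[0,0,0]],"grip":[1,1]}'; python3 - <<'E'
from h import *
cup_pot(shot('scene'));g,R=gpose();print(g)
E
```

```text
time_s: 15.65
tool_pos: [0.5348, -0.2828, 0.126]
tool_rot: [179.9, -9.9, 150.7]
force: [-1.5, 1.5, 6.5]
grip_width: 0.0609
grasp_force: 5.0
time_s: 16.27
tool_pos: [0.5346, -0.2827, 0.1249]
tool_rot: [180.0, -10.0, 150.7]
force: [-0.1, -0.3, 0.5]
grip_width: 0.081
grasp_force: 0.0
time_s: 16.52
tool_pos: [0.5346, -0.2827, 0.1251]
tool_rot: [180.0, -10.0, 150.7]
force: [-0.5, -0.2, -0.1]
grip_width: 0.0863
grasp_force: 0.0
cup xy [ 0.5333 -0.2831] at z 0.108 tilt deg [0.31 0.63] res 0.001 340 zmin 0.0734
pot xy [ 0.5337 -0.2839] res 0.001 318
cup-pot [-0.0004  0.0008]   grasp-pot [ 0.0038 -0.0004]
[ 0.53745441 -0.28428394  0.14351428]
```

```bash
python3 -m creep '{"translation":[[0.022,0,-0.123],[0.043,0,-0.246],[0.065,0,-0.37],[0.065,0,-0.37],[0.065,0,-0.37]],"turn":[[0,0,0],[0,0,0],[0,0,0],[0,0,0],[0,0,0]],"grip":[1,1,1,1,1]}'; python3 -m creep '{"translation":[[0,0,0],[0,0,0],[0,0,0],[0,0,0]],"turn":[[0,0,0],[0,0,0],[0,0,0],[0,0,0]],"grip":[1,1,1,1]}'; python3 - <<'E'
from h import *
d=shot('scene');P,h=d['P'],d['hsv'].astype(int);k=np.isfinite(P[...,0])&(np.hypot(P[...,0]-.534,P[...,1]+.283)<.045)
o=k&(h[...,0]>=3)&(h[...,0]<18)&(h[...,1]>120)&(P[...,2]<.17);w=k&(P[...,2]>.008)&(P[...,2]<.064)&(h[...,1]<90)
s=o&(P[...,2]<.155)
print('top z',np.percentile(P[o][:,2],98));x=cyl(P[s]);print('cup',x,s.sum());print('pot',cyl(P[w],tilt=False))
cv2.imwrite('pics/end.png',cv2.resize(d['frame'],(800,600))[...,::-1])
E
```

```text
time_s: 17.2
tool_pos: [0.5348, -0.283, 0.2481]
tool_rot: [179.9, -9.9, 150.7]
force: [0.6, -0.5, -0.6]
grip_width: 0.0872
grasp_force: 0.0
time_s: 17.7
tool_pos: [0.5342, -0.2826, 0.2443]
tool_rot: [180.0, -10.1, 150.7]
force: [0.3, -0.1, -0.0]
grip_width: 0.0869
grasp_force: 0.0
top z 0.16077945956729645
cup (array([ 0.53300576, -0.28291622, -0.00478943,  0.01262365]), np.float64(0.1150289734596306), np.float64(0.0011000630105299364)) 473
pot (array([ 0.53360355, -0.28392976,  0.        ,  0.        ]), np.float64(0.03664992643063335), np.float64(0.0009398768888458399))
```

View pics/end.png

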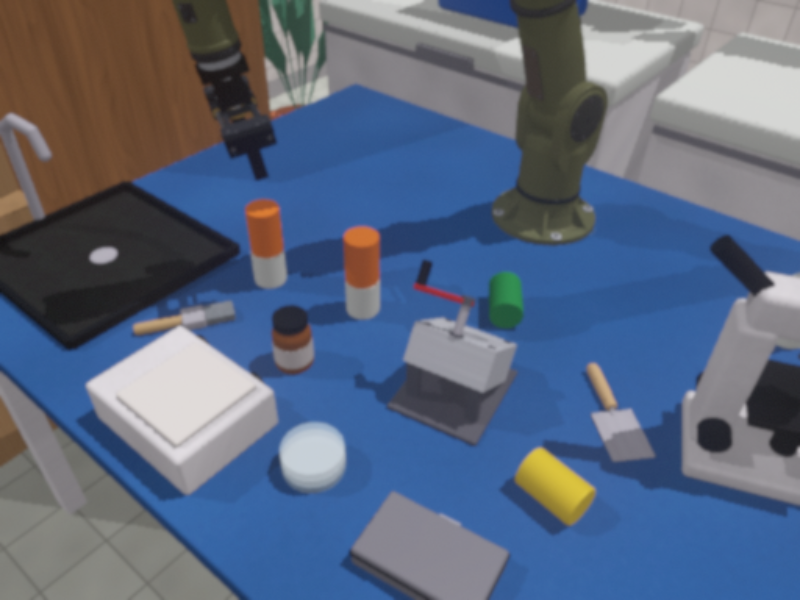

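The cup stands upright on the pot at (265,245), its top 0.161 m above the bench. The keeper is aside, the gripper is clear and the bystanders are undisturbed.

```bash
python3 -c "
from cell import env
print(env.sign_off())"
```

```text
the job is handed in; nothing more can be done
None
```

The job is handed in after about 18 s of robot time: the keeper is at its stop (measured 1.90 rad), and the orange cover stands mouth-down and upright on the white pot, centred to about 1 mm by the camera, with the gripper clear and everything else looking undisturbed in the last picture.

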